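# Set out a pipe crew's kit on the bench

### The job

Set out the crew's kit: stand the black case with yellow latches on the bench midway between the red box and the grey case, squared up in line with them, and stack the small orange case centred and square on top of it. Stand the yellow tape measure upright on the bench directly behind the red box (the side away from the robot), centred on it with a gap of about 20 mm, and put the tall green marker foot down into the crowded sheet-metal holder, right down to its floor, nudging the stub markers aside so that all three stay in it. Let go of everything at the end.

Things in the scene. Friction and masses are not known exactly. Their poses are not given: they have to be found in the camera images.
- black_case: Loose closed black plastic case with two yellow latches on one long side, 56 (x) x 90 (y) x 42 mm high, about 0.35 kg, lying flat on the bench. Origin at the centre of its underside, z up. Plain flat sides; grasp across the 56 mm. Flat top (ribs and latch tabs under 1 mm).
- orange_case: Loose small closed orange plastic case with black latches, 44 (x) x 70 (y) x 32 mm high, about 0.15 kg, lying flat on the bench. Origin at the centre of its underside, z up. Grasp across the 44 mm.
- tape: Loose yellow tape measure with a black and steel disc on each flat side, 62 (x) x 36 (y, thickness) x 56 mm high, about 0.25 kg, standing upright on the bench. Origin at the centre of its underside, z up. Grasp across the 36 mm.
- green_marker: Loose tall green paint marker with a pale band, 22 mm diameter, 130 mm tall, about 60 g, standing upright on its flat foot on the bench. Foot edge chamfered 3 mm, top 6 mm tapered. Origin at the centre of its underside, z along it, up.
- red_box: Red steel box fixed on a thin (under 1 mm) cardboard mat, 70 (x) x 90 (y) x 55 mm high. Origin at the centre of its underside; its x axis points away from the robot (within 0.15 rad of world x), its y axis along the row to the grey case, which stands 250 mm away centre to centre, at the +y or the -y side, so that each gap beside the black case midway is 35 mm. The mat has nothing else on it and is flush with the bench.
- grey_case: Grey plastic case with orange latches, fixed on the same mat, 70 (x) x 90 (y) x 60 mm high, same orientation as the red box. Origin at the centre of its underside.
- holder: Square open holder of bright folded sheet metal, fixed to the bench, 62 x 62 mm outside, 58 x 58 mm inside, rim 65 mm above the bench, inner floor 4 mm above the bench. Origin at the centre of its underside, x and y along its sides, any yaw. Three stub markers stand in it and stick out 14 mm above its rim; the freest corner is the one at +x +y of its own axes, where the tall marker fits once it has pushed its neighbours some 2 mm aside.
- blue_stub: Stubby blue paint marker, 22 mm diameter, 75 mm tall, upright and loose in the holder; the top 10 mm taper to 10 mm diameter; weighs 40 g and slides aside easily. Origin at the centre of its underside, z along it, up.
- red_stub: Stubby red paint marker, 22 mm diameter, 75 mm tall, upright and loose in the holder; the top 10 mm taper to 10 mm diameter; weighs 40 g and slides aside easily. Origin at the centre of its underside, z along it, up.
- white_stub: Stubby white paint marker, 22 mm diameter, 75 mm tall, upright and loose in the holder; the top 10 mm taper to 10 mm diameter; weighs 40 g and slides aside easily. Origin at the centre of its underside, z along it, up.
Things that resemble listed ones, but are neither listed nor needed, are in the scene too. What is shaped like the black_case but purple is not meant.

How it is judged (in metres and radians):
At the end, for the whole second after the job is handed in: Black case flat midway between red box and grey case (13 mm along, 15 mm across, 0.2 rad), orange flat on it (12 mm, 0.2 rad), tape upright, centre 50-108 mm behind the red box's centre, 15 mm sideways, green marker down in the holder (tilt under 0.45 rad), stubs still in it; all at rest (horizontal distance between black_case and red_box below 0.138 m and horizontal distance between black_case and grey_case below 0.138 m and x of black_case in the frame of red_box between -0.015 and 0.015 m and angle between the y axis of black_case and the y axis of red_box, either way round below 0.2 rad and angle between each of black_case, orange_case, tape's own z axis and vertical below 0.08 rad and height (world z) of each of black_case, tape below 0.006 m and horizontal distance between orange_case and black_case below 0.012 m and z of orange_case in the frame of black_case between 0.036 and 0.048 m and angle between the y axis of orange_case and the y axis of black_case, either way round below 0.2 rad and x of tape in the frame of red_box between 0.05 and 0.108 m and y of tape in the frame of red_box between -0.015 and 0.015 m and horizontal distance between green_marker and holder below 0.029 m and z of green_marker in the frame of holder below 0.014 m and angle between green_marker's own z axis and vertical below 0.45 rad and horizontal distance between each of blue_stub, red_stub, white_stub and holder below 0.035 m and z of each of blue_stub, red_stub, white_stub in the frame of holder below 0.016 m and linear speed of each of black_case, orange_case, tape, green_marker below 0.02 m/s); the robot touches nothing.
It fails at once if a stub marker is lifted out of the holder (its foot more than 25 mm above the bench) (height (world z) of any of blue_stub, red_stub, white_stub above 0.025 m).
It also fails if it takes over 144 s, if anything falls off the work surface, if the arm or the gripper's body presses on something with over 40 N, if the wrist force passes 120 N, or if a joint passes its speed limit or range.

### The arm

A 7-joint arm with a two-finger parallel gripper is mounted at the origin on the work surface. World frame = base frame: x ahead of the robot, y to its left, z up, the work surface at z = 0. Lengths are in m, angles in degrees, forces in N, time in s.
With the tool pointing down it reaches from about 0.4 to 0.925 m from the base axis. Payload 5.6 kg.
Tool frame: the origin (TCP) lies at the very end of the fingers, on their centre line; the grasp point (between the pads) lies manip.grip_depth behind it (manip.grip_depth is the distance from the TCP to the grasp point, in m); z points along the fingers, x is the direction in which the jaws open and shut, and the axes are right-handed (so a half turn about z gives the same grasp; the last joint's range is limited). The gripper opens to 85 mm and grips with 20 to 120 N. Pads are 22 mm wide; open, the fingers measure 114 mm over their backs; the gripper's body (76 mm by 85 mm) begins 54 mm behind the grasp point. The pads swing forward as they close: fully open they stand 13 mm farther back than shut.
Start: joints at [-2.464, 26.786, -0.665, 91.828, 0.344, 61.387, -3.226], TCP at [0.65, -0, 0.231] pointing down, gripper open.
Joint ranges: [-144.91, 144.91], [-17.63, 115.5], [-89.93, 88.59], [15.96, 139.68], [-74.01, 254.01], [8.47, 105.57], [-167.45, 167.45]. Speed limits (degrees/s): [147.25, 147.25, 180, 180, 180, 180, 180].

### API

Orientations are given as [roll, pitch, yaw] about the fixed x, y, z axes, in that order (R = Rz(yaw) Ry(pitch) Rx(roll)).
In Python, from station import manip gives the robot as it stands.
- The arm moves only by the tool play_rows, never from a script. Its argument "steps" is a list of rows, each a list of 7 numbers: the shift along the world's x, y, z in units of 50 mm (1.0 is 50 mm), then the turn, a rotation vector about the world's x, y, z in units of 8 degrees (1.0 is 8 degrees), then the finger opening in mm, from 0 to 85.4. In form: [[x, y, z, wx, wy, wz, hand], ...]. A call has 1 to 5 rows; each row shifts and turns the commanded pose from where the row before left it; what a row does not reach is not made up. A row lasts 1/8 s, in which the tool goes at most 62.5 mm and 10.7 degrees, less where a joint would pass 70% of its speed; a pose out of reach is approached as far as the arm can. A call is refused whole if a number of a shift passes 1 or a number of a turn 1, either way. A call with a gripper value outside its range is refused whole. The fingers move at their own pace and stop on an object; "force" is the grip in N (left out, the last holds). Time passes only in rows, so rows that do not move let the fingers close. It gives the time, the measured TCP pose, the force and the opening at its end, in the units of the state.
- manip.observe(): the state, without advancing time (a new reading comes with each control period).
- manip.get_image(name): name is "scene" or "side" or "wrist"; returns a dict with "img" (400x640x3 uint8, red, green, blue), "fx", "fy", "cx", "cy" (pixels), "R" (3x3) and "t" (3): a world point X has camera coordinates R X + t; the wrist camera has in their place "tool_from_camera" (4x4, takes a point from camera to tool coordinates, whose origin is the TCP and whose axes are the tool frame's). Camera axes: x right, y down, z forward; pixel columns grow to the right and rows downward; lengths in m; the calibration is good to about 2 mm. A picture is of the moment at which its call begins: read the wrist's pose just before it. There is no depth.
- manip.close_job(): hands the job in, once; it reports no verdict.
The state is a dict: "t": time; "joint_pos": joint angles; "joint_velocities": joint speeds; "effort": joint torques, N m; "position": TCP position; "ee_rot": TCP orientation; "ft_force": force on the tool from outside, world axes, zero at the start; "ft_torque": the same for the moment, N m; "gripper_width": finger opening in m.
Only numpy, scipy, OpenCV 4.12 (cv2) and the standard library are available. Lean on these libraries where they do the work, as an engineer would, in place of code of your own. Each camera call takes 0.05 s, during which the arm holds its last target. There are 200 camera calls.

## Working session

There is one attempt and no reset: what is moved stays moved. The work goes in short steps, Python scripts to look and compute and a tool call to move; the robot and the scene stay as the last step left them, time stands still between calls to the robot, and variables do not carry over. Pictures are saved under pics/ and viewed, about 12 in all and at most 16, crops included, and the job is handed in when it is done.

Besides the shell and the picture viewer there is one more tool, called after ">>>" as name(argument=value, ...) on one line, values as JSON. play_rows: Moves the arm, as the interface text tells. Its arguments: {"type":"object","properties":{"steps":{"type":"array"},"force":{"type":"number"}},"required":["steps"]}

```bash
ls; mkdir -p pics
python3 - <<'E'
from station import manip
import cv2, numpy as np
print(manip.observe(), manip.grip_depth)
for n in ("scene","side","wrist"):
    d=manip.get_image(n); cv2.imwrite(f"pics/{n}0.png",d["img"][:,:,::-1])
    print(n,{k:(np.round(v,4).tolist()) for k,v in d.items() if k!="img"})
E
```

```text
pics
{'t': 0.0, 'joint_pos': array([-2.46403833, 26.83578097, -0.66413916, 91.88166592,  0.34565114,
       61.38765865, -3.227248  ]), 'joint_velocities': array([-0.06853191, -0.00789742, -0.02006706, -0.01823778, -0.02799064,
        0.01410824, -0.00881112]), 'effort': array([-1.81076980e-04, -5.32374322e+01,  2.12178100e-02, -2.51299274e+01,
        1.13576866e-02,  7.69772858e-03, -1.10212341e-06]), 'position': array([ 6.49430865e-01, -8.15845718e-05,  2.30335444e-01]), 'ee_rot': array([ 1.79990869e+02,  1.02774278e-01, -4.52823964e-03]), 'ft_force': array([ 0.64573311, -0.10739959, -1.00215415]), 'ft_torque': array([0.01883207, 0.01007039, 0.00570035]), 'gripper_width': 0.08547339132873016} 0.0187
scene {'fx': 467.0301, 'fy': 467.0301, 'cx': 319.5255, 'cy': 198.3076, 'R': [[-0.7427, 0.6694, 0.017], [0.4272, 0.4933, -0.7577], [-0.5156, -0.5555, -0.6524]], 't': [0.4, -0.1036, 1.5307]}
side {'fx': 415.2119, 'fy': 415.2119, 'cx': 318.4225, 'cy': 195.7013, 'R': [[-0.9887, -0.1491, 0.0129], [-0.115, 0.702, -0.7028], [0.0958, -0.6964, -0.7113]], 't': [0.4447, 0.1765, 1.27]}
wrist {'fx': 275.3683, 'fy': 275.3683, 'cx': 323.2156, 'cy': 200.0967, 'tool_from_camera': [[1.0, 0.0004, -0.0001, 0.0002], [-0.0003, 0.9632, 0.2687, -0.069], [0.0002, -0.2687, 0.9632, -0.1412], [0.0, 0.0, 0.0, 1.0]]}
```

View pics/scene0.png

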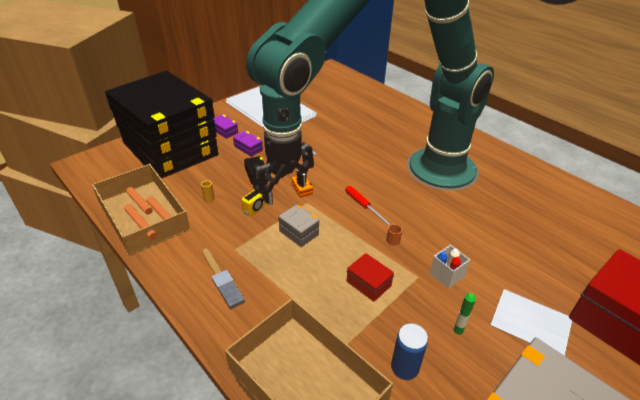

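View pics/side0.png

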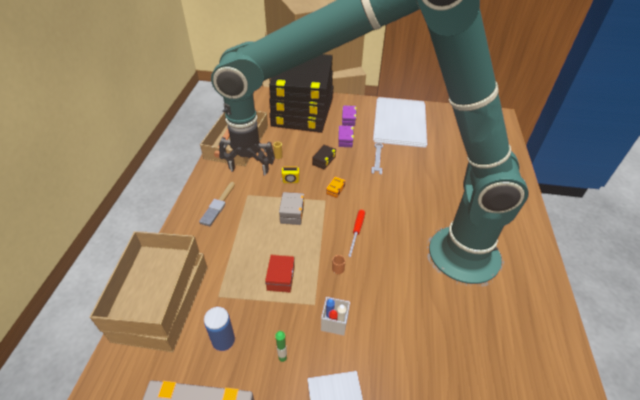

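View pics/wrist0.png

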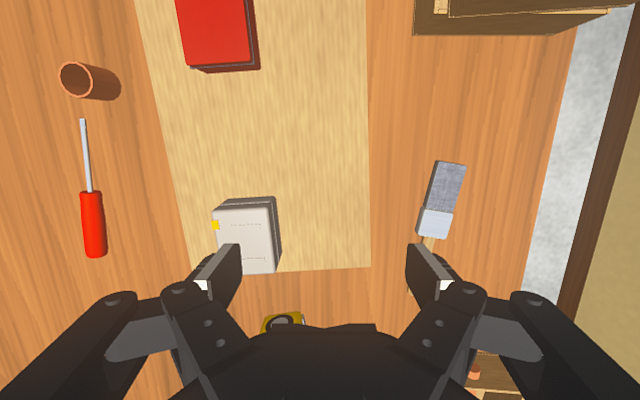

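The views show candidates. In the side view, black: case (323,156), against the stack (303,100) and the purple cases (348,115) and (346,135). Orange: small case (335,186). Yellow: tape (290,174), against the brass nut at (277,150). Green marker is at (281,345), with the blue can (219,328) as the lookalike. Red box is (281,272), against the big red case at the right of the scene view. Grey case is (291,208), against the large grey one at the bottom. Holder is (335,316), against the copper cup (338,264). I pick the small ones at the given sizes, and check them by numbers and a crop.

```bash
cat > h.py <<'E'
from station import manip
import cv2, numpy as np
from scipy.spatial.transform import Rotation as Ro
def cam(n):
    o=manip.observe(); d=manip.get_image(n)
    if n=="wrist":
        T=np.array(d["tool_from_camera"]); Rt=Ro.from_euler("xyz",o["ee_rot"],degrees=True).as_matrix()
        Rc=Rt@T[:3,:3]; c=Rt@T[:3,3]+o["position"]
    else:
        Rc=np.array(d["R"]).T; c=-Rc@np.array(d["t"])
    d["Rc"],d["c"]=Rc,c
    return d
def pt(d,uv,z):
    uv=np.atleast_2d(uv).astype(float)
    r=np.c_[(uv[:,0]-d["cx"])/d["fx"],(uv[:,1]-d["cy"])/d["fy"],np.ones(len(uv))]@d["Rc"].T
    return (d["c"]+r*((z-d["c"][2])/r[:,2])[:,None])
def px(d,P):
    q=(np.atleast_2d(P)-d["c"])@d["Rc"]; return np.c_[q[:,0]/q[:,2]*d["fx"]+d["cx"],q[:,1]/q[:,2]*d["fy"]+d["cy"]]
def hsv(d): return cv2.cvtColor(d["img"],cv2.COLOR_RGB2HSV)
def blobs(m,amin=40):
    cs,_=cv2.findContours(m.astype(np.uint8),cv2.RETR_EXTERNAL,cv2.CHAIN_APPROX_NONE)
    return sorted([c.reshape(-1,2) for c in cs if cv2.contourArea(c)>amin],key=lambda c:-cv2.contourArea(c))
def rect(d,c,z):
    # min-area rectangle of contour cast to height z: centre mm, sides mm, direction (deg) of the long side
    P=pt(d,c,z)[:,:2]*1000
    (cx,cy),(w,h),a=cv2.minAreaRect(P.astype(np.float32))
    if w<h: w,h,a=h,w,a+90
    return np.round([cx,cy,w,h,(a+90)%180-90],1)
def save(d,n,crop=None,s=1):
    im=d["img"][:,:,::-1]
    if crop: im=im[crop[1]:crop[3],crop[0]:crop[2]]
    cv2.imwrite(f"pics/{n}.png",cv2.resize(im,None,fx=s,fy=s,interpolation=cv2.INTER_CUBIC))
E
python3 - <<'E'
from h import *
d=cam("side")
for n,uv,z in [("black",(324,153),.042),("orange",(336,184),.032),("tape",(290,171),.05),("green",(281,336),.13),("red",(281,268),.055),("grey",(291,203),.06),("holder",(335,304),.065),("purple",(346,135),.042)]:
    print(n,pt(d,uv,z)[0].round(3))
save(d,"s1",(230,100,390,380),2)
E
```

```text
black [ 0.483 -0.355  0.042]
orange [ 0.42  -0.208  0.032]
tape [ 0.585 -0.228  0.05 ]
green [0.475 0.408 0.13 ]
red [0.529 0.178 0.055]
grey [ 0.549 -0.068  0.06 ]
holder [0.366 0.271 0.065]
purple [ 0.414 -0.477  0.042]
```

View pics/s1.png

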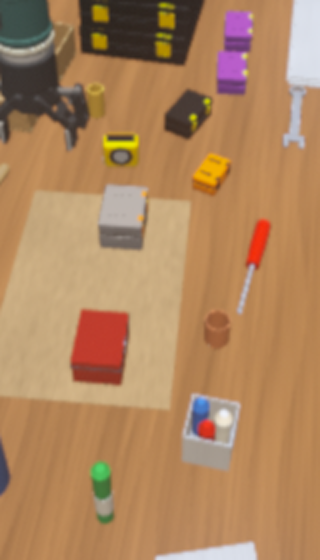

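The crop confirms the choices: black case with yellow latches, orange case, tape, red and grey on the mat (246 mm apart against 250 nominal), holder with 3 stubs, and the green marker. Next I go over the pick area for close measurements.

>>> play_rows(steps=[[-0.3, -0.66, 0.1, 0, 0, 0, 85], [-0.3, -0.66, 0.1, 0, 0, 0, 85], [-0.3, -0.66, 0.1, 0, 0, 0, 85], [-0.3, -0.66, 0.1, 0, 0, 0, 85], [-0.3, -0.66, 0.1, 0, 0, 0, 85]], force=40)

```text
t: 0.82
position: [0.5743, -0.166, 0.2563]
ee_rot: [-180.0, 0.0, -0.0]
ft_force: [-1.0, -0.4, 0.1]
gripper_width: 0.0849
```

>>> play_rows(steps=[[-0.3, -0.66, 0.1, 0, 0, 0, 85], [-0.3, -0.66, 0.1, 0, 0, 0, 85], [-0.3, -0.66, 0.1, 0, 0, 0, 85], [-0.3, -0.66, 0.1, 0, 0, 0, 85], [-0.3, -0.66, 0.1, 0, 0, 0, 85]])

```text
t: 1.45
position: [0.4993, -0.331, 0.2813]
ee_rot: [-180.0, 0.0, -0.0]
ft_force: [0.1, 0.2, -0.4]
gripper_width: 0.0849
```

>>> play_rows(steps=[[0, 0, 0, 0, 0, 0, 85], [0, 0, 0, 0, 0, 0, 85]])

```text
t: 1.7
position: [0.5002, -0.3293, 0.281]
ee_rot: [-180.0, 0.0, 0.0]
ft_force: [0.6, -0.4, 0.6]
gripper_width: 0.0848
```

Run:
```python
from h import *
d=cam("wrist"); save(d,"w1")
```

```text
(no output)
```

View pics/w1.png

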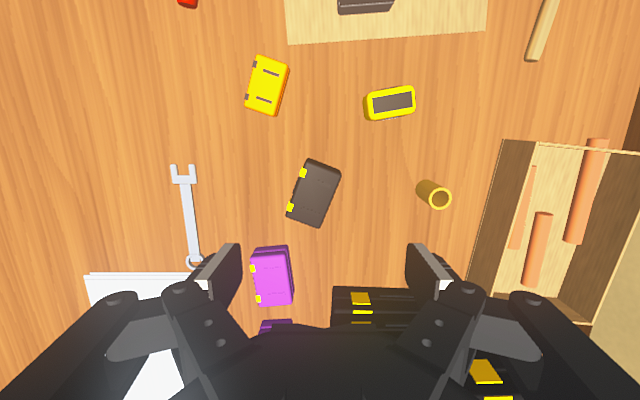

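The view shows orange (267,85), tape (390,103) and black (313,193) with its latches on the left, all clear of their neighbours. I measure these three.

Run:
```python
from h import *
d=cam("wrist"); H=hsv(d); h,s,v=H[...,0],H[...,1],H[...,2]
print("pix",H[85,267],H[193,313],H[92,375],H[200,350],H[190,385], H[170,330],H[120,265],H[225,305])
def near(m,uv): 
    m=cv2.morphologyEx(m.astype(np.uint8),cv2.MORPH_CLOSE,np.ones((5,5)))
    m=cv2.morphologyEx(m,cv2.MORPH_OPEN,np.ones((3,3)))
    b=blobs(m); return min(b,key=lambda c:np.hypot(*(c.mean(0)-uv)))
ye=(h>19)&(h<34)&(s>150)&(v>100)
for n,m,uv,z in [("orange",ye&(np.indices(h.shape)[1]<300),(267,85),.032),("tape",ye,(390,103),.056),("black",(v<90)|((h>22)&(h<34)&(s>180)&(v>140)),(313,193),.042)]:
    c=near(m,uv); print(n,c.mean(0).round(),"px",cv2.contourArea(c),rect(d,c,z),"bench",rect(d,c,0)[:2])
o=cam("side")
```

```text
pix [ 29 245 247] [ 14  66 120] [ 30 250 253] [ 15 154 233] [ 15 156 219] [ 12 117  89] [ 15 160 227] [ 13 155 220]
orange [265.  85.] px 1629.0 [ 423.2 -211.9   67.8   41.5   71.4] bench [ 416.8 -207.9]
tape [389. 103.] px 1403.0 [ 582.6 -235.2   65.7   35.3    9.8] bench [ 595.1 -231.5]
black [302. 172.] px 46.0 [ 471.  -325.    14.2    8.4   88.8] bench [ 467.8 -332.2]
```

Run:
```python
from h import *
d=cam("wrist"); H=hsv(d); h,s,v=H[...,0].astype(int),H[...,1],H[...,2]
for vt in (125,140,160):
    m=((v<vt)|((h>22)&(h<34)&(s>180)&(v>140))); m[:140]=0; m[240:]=0; m[:,:275]=0; m[:,355:]=0
    m=cv2.morphologyEx(m.astype(np.uint8),cv2.MORPH_CLOSE,np.ones((5,5)))
    c=blobs(m)[0]; print(cv2.contourArea(c),rect(d,c,.042))
    mt=m&(((v>100)&(v<vt))|((h>22)&(s>180)))
    mt=cv2.morphologyEx(mt.astype(np.uint8),cv2.MORPH_CLOSE,np.ones((5,5)));c=blobs(mt)[0]; print(" top",cv2.contourArea(c),rect(d,c,.042))
```

```text
2314.0 [ 484.7 -356.7   92.1   56.2   68.5]
 top 2207.5 [ 484.7 -356.7   92.1   56.2   68.5]
2344.0 [ 484.9 -356.8   92.2   56.7   68.5]
 top 2277.5 [ 484.9 -356.8   92.2   56.7   68.5]
2369.0 [ 485.  -356.9   92.3   56.9   68.4]
 top 2369.0 [ 485.  -356.9   92.3   56.9   68.4]
```

Black: centre (485,-357), 92x56 mm, long axis 68.5°, so tool yaw is -21.5. Orange: (423,-212), axis 71.4. Tape: (583,-235), axis 9.8. The sizes match, so I grasp the black case first.

>>> play_rows(steps=[[-0.06, -0.108, -0.72, 0, 0, -0.538, 85], [-0.06, -0.108, -0.72, 0, 0, -0.538, 85], [-0.06, -0.108, -0.72, 0, 0, -0.538, 85], [-0.06, -0.108, -0.72, 0, 0, -0.538, 85], [-0.06, -0.108, -0.72, 0, 0, -0.538, 85]], force=60)

```text
t: 2.52
position: [0.4855, -0.3564, 0.1002]
ee_rot: [-180.0, -0.0, -21.6]
ft_force: [1.1, 0.5, 1.1]
gripper_width: 0.0852
```

>>> play_rows(steps=[[0, 0, -0.4, 0, 0, 0, 85], [0, 0, -0.4, 0, 0, 0, 85], [0, 0, -0.4, 0, 0, 0, 85], [0, 0, -0.4, 0, 0, 0, 85], [0, 0, -0.26, 0, 0, 0, 85]])

```text
t: 3.15
position: [0.4848, -0.3568, 0.007]
ee_rot: [-180.0, 0.0, -21.5]
ft_force: [0.7, 0.3, 0.6]
gripper_width: 0.0851
```

>>> play_rows(steps=[[0, 0, 0, 0, 0, 0, 45], [0, 0, 0, 0, 0, 0, 45], [0, 0, 0, 0, 0, 0, 45], [0, 0, 0, 0, 0, 0, 45], [0, 0, 0, 0, 0, 0, 45]])

```text
t: 3.78
position: [0.4854, -0.3574, 0.0089]
ee_rot: [180.0, -0.1, -21.5]
ft_force: [1.3, -0.0, 3.0]
gripper_width: 0.0553
```

Run:
```python
from h import *
o=manip.observe(); print(o["position"],o["ee_rot"],o["gripper_width"],o["ft_force"])
```

```text
[ 0.48544825 -0.35736586  0.00892576] [ 1.79983678e+02 -7.10176907e-02 -2.15234889e+01] 0.05534579084580092 [ 1.33054071 -0.00816401  2.96480965]
```

Black is gripped at 55.3 mm. I lift it and carry it toward the mat, high enough to see both boxes.

>>> play_rows(steps=[[0, 0, 0.5, 0, 0, 0, 45], [0, 0, 0.5, 0, 0, 0, 45], [0, 0, 0.5, 0, 0, 0, 45], [0, 0, 0.5, 0, 0, 0, 45], [0, 0, 0.5, 0, 0, 0, 45]])

```text
t: 4.4
position: [0.4842, -0.3564, 0.1333]
ee_rot: [-180.0, 0.1, -21.5]
ft_force: [-0.1, 0.1, -4.2]
gripper_width: 0.0554
```

>>> play_rows(steps=[[0.22, 0.67, 0.5, 0, 0, 0.65, 45], [0.22, 0.67, 0.5, 0, 0, 0.65, 45], [0.22, 0.67, 0.5, 0, 0, 0.65, 45], [0.22, 0.67, 0.5, 0, 0, 0.65, 45], [0.22, 0.67, 0.5, 0, 0, 0.65, 45]])

```text
t: 5.03
position: [0.5393, -0.1881, 0.2582]
ee_rot: [-180.0, 0.1, 4.6]
ft_force: [0.7, -0.8, -3.3]
gripper_width: 0.055
```

>>> play_rows(steps=[[0, 0, 0.5, 0, 0, 0, 45], [0, 0, 0.5, 0, 0, 0, 45], [0, 0, 0.5, 0, 0, 0, 45], [0, 0, 0.5, 0, 0, 0, 45], [0, 0, 0.5, 0, 0, 0, 45]])

```text
t: 5.65
position: [0.5391, -0.1893, 0.383]
ee_rot: [-179.9, 0.1, 4.5]
ft_force: [0.1, 0.3, -3.5]
gripper_width: 0.0556
```

>>> play_rows(steps=[[0, 0, 0, 0, 0, 0, 45], [0, 0, 0, 0, 0, 0, 45], [0, 0, 0, 0, 0, 0, 45]])

```text
t: 6.02
position: [0.5393, -0.1893, 0.3816]
ee_rot: [-179.9, 0.2, 4.5]
ft_force: [-0.2, 0.4, -3.4]
gripper_width: 0.0552
```

Run:
```python
from h import *
o=manip.observe(); print(o["position"],o["ee_rot"],o["gripper_width"],o["ft_force"])
d=cam("wrist"); save(d,"w2"); np.save("w2.npy",d,allow_pickle=True)
```

```text
[ 0.53929031 -0.18930501  0.38156005] [-1.79942351e+02  1.62634655e-01  4.47473870e+00] 0.055167102441224934 [-0.19073017  0.42280268 -3.35056902]
```

View pics/w2.png

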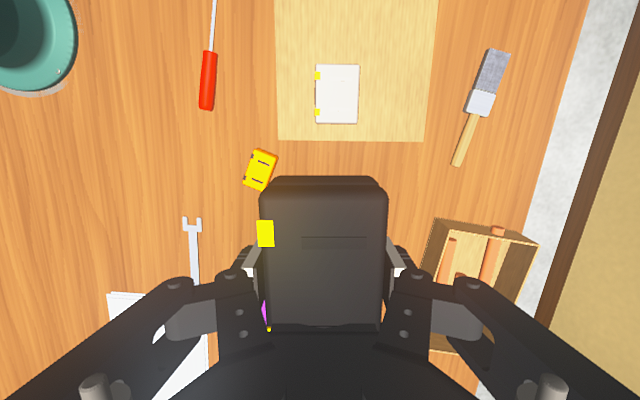

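I only moved half the y needed (-0.189). I move on by 0.17 m and measure there.

>>> play_rows(steps=[[0, 0.68, 0, 0, 0, 0, 45], [0, 0.68, 0, 0, 0, 0, 45], [0, 0.68, 0, 0, 0, 0, 45], [0, 0.68, 0, 0, 0, 0, 45], [0, 0.68, 0, 0, 0, 0, 45]])

```text
t: 6.7
position: [0.5397, -0.0185, 0.3826]
ee_rot: [-180.0, 0.1, 4.5]
ft_force: [0.1, -0.2, -3.2]
gripper_width: 0.0552
```

>>> play_rows(steps=[[0, 0, 0, 0, 0, 0, 45], [0, 0, 0, 0, 0, 0, 45], [0, 0, 0, 0, 0, 0, 45]])

```text
t: 7.08
position: [0.5399, -0.0208, 0.383]
ee_rot: [180.0, 0.0, 4.4]
ft_force: [0.1, -0.0, -4.1]
gripper_width: 0.0553
```

Run:
```python
from h import *
o=manip.observe(); print(o["position"],o["ee_rot"],o["gripper_width"])
d=cam("wrist"); save(d,"w3"); np.save("w3.npy",d,allow_pickle=True)
H=hsv(d); h,s,v=H[...,0].astype(int),H[...,1].astype(int),H[...,2].astype(int)
m=((h<6)|(h>174))&(s>150)
for c in blobs(m,400):
  for vt in (0,100,150,180):
    mm=np.zeros(m.shape,np.uint8); cv2.drawContours(mm,[c],-1,1,-1); k=blobs((mm>0)&(v>vt))
    if k: print("red",vt,c.mean(0).round(),rect(d,k[0],.055))
for st,vt in ((50,170),(50,190),(60,120)):
  m=(s<st)&(v>vt); m[:60]=0
  for c in blobs(m,800)[:4]:
    print("grey",st,vt,c.mean(0).round(),rect(d,c,.06))
```

```text
[ 0.53994444 -0.02084539  0.38301998] [1.79975411e+02 2.76499591e-02 4.35872891e+00] 0.05527807438803377
red 0 [329.  36.] [534.3 173.9  88.2  67.9 -86.2]
red 100 [329.  36.] [534.3 173.9  88.2  67.9 -86.2]
red 150 [329.  36.] [534.3 173.9  88.2  67.9 -86.2]
red 180 [329.  36.] [534.3 173.9  88.2  67.9 -86.2]
grey 50 170 [557. 180.] [940.4 -56.3 462.8  72.1 -89.9]
grey 50 170 [185. 371.] [ 282.6 -490.6  205.5   52.2   56. ]
grey 50 170 [465. 179.] [783.9 -25.3  94.8  38.6  80.7]
grey 50 190 [557. 180.] [940.2 -56.3 462.8  71.7 -89.9]
grey 50 190 [185. 371.] [ 282.8 -490.7  205.5   51.9   56. ]
grey 50 190 [466. 178.] [784.3 -25.4  94.8  37.8  80.7]
grey 60 120 [557. 180.] [940.2 -56.3 462.8  72.5 -89.9]
grey 60 120 [465. 178.] [781.4 -25.1  95.   43.5  81. ]
grey 60 120 [185. 371.] [ 283.2 -490.4  209.    54.7   56.2]
```

View pics/w3.png

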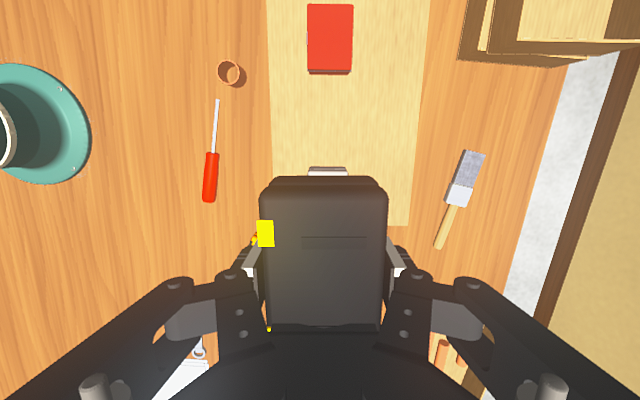

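Red box measures (534.3,173.9), 88x68 mm, axis 93.8°. Next is grey from the previous picture, plus the offset of the held case along the jaws.

Run:
```python
from h import *
d=np.load("w2.npy",allow_pickle=True).item(); H=hsv(d); h,s,v=H[...,0].astype(int),H[...,1].astype(int),H[...,2].astype(int)
m=(s<60)&(v>150); m[:50]=0;m[140:]=0;m[:,:290]=0;m[:,380:]=0
m=cv2.morphologyEx(m.astype(np.uint8),cv2.MORPH_CLOSE,np.ones((7,7)))
g=rect(d,blobs(m)[0],.06); print("grey",g)
r=np.array([534.3,173.9]); print("dist",np.hypot(*(g[:2]-r)),"axis",np.degrees(np.arctan2(*(r-g[:2])[::-1])),"mid",(r+g[:2])/2)
print("column v of held case",H[170:200,320,2], H[300:345,320,2], H[170:200,320,1])
# top-face ends predicted in pixels, centred hold
T=Ro.from_euler("xyz",[180,0,4.5],degrees=True).as_matrix(); p=np.array([.5393,-.1893,.3816])
for y in(-.045,.045):print(y,px(d,p+T@np.array([0,y,-.0335])),px(d,p+T@np.array([0,y,.0085])))
```

```text
grey [550.6 -74.3  88.3  68.  -86.2]
dist 248.73465781832655 axis 93.75738125126381 mid [542.45  49.8 ]
column v of held case [235 235 235 238 235 172  75  88  90  89  87  89  90  93  91  85  85  83
  83  83  84  85  86  87  89  92  93  97  99  99] [79 78 77 78 77 77 77 76 76 76 75 75 75 74 75 75 75 75 75 73 73 73 73 72
 74 64 52 64 49 49 50 45 42 44 44 47 48 49 50 48 49 47 48 48 47] [150 150 151 150 154 148 112 119 119 123 120 117 108  99  98 126 120 123
 120 120 109 105 101  94  89  80  74  71  67  67]
-0.045 [[322.31905653 185.46576319]] [[322.79670404 168.84271542]]
0.045 [[322.50248551 365.90275954]] [[322.87179788 309.78997543]]
```

Grey measures (550.6,-74.3). The distance to red is 248.7 mm (250 expected) and the axes agree at 93.8°. The midpoint is (542.5,50) and the tool yaw 3.8. Now I place the case.

>>> play_rows(steps=[[0.01, 0.283, -0.6, 0, 0, -0.02, 45], [0.01, 0.283, -0.6, 0, 0, -0.02, 45], [0.01, 0.283, -0.6, 0, 0, -0.02, 45], [0.01, 0.283, -0.6, 0, 0, -0.02, 45], [0.01, 0.283, -0.6, 0, 0, -0.01, 45]])

```text
t: 7.75
position: [0.5427, 0.0507, 0.2324]
ee_rot: [180.0, -0.0, 3.7]
ft_force: [0.4, 0.3, -3.7]
gripper_width: 0.0552
```

>>> play_rows(steps=[[0, 0, -0.6, 0, 0, 0, 45], [0, 0, -0.6, 0, 0, 0, 45], [0, 0, -0.6, 0, 0, 0, 45], [0, 0, -0.6, 0, 0, 0, 45], [0, 0, -0.6, 0, 0, 0, 45]])

```text
t: 8.38
position: [0.5432, 0.0503, 0.0825]
ee_rot: [180.0, -0.1, 3.7]
ft_force: [-0.1, 0.6, -4.1]
gripper_width: 0.0551
```

>>> play_rows(steps=[[0, 0, -0.4, 0, 0, 0, 45], [0, 0, -0.4, 0, 0, 0, 45], [0, 0, -0.3, 0, 0, 0, 45], [0, 0, -0.2, 0, 0, 0, 45], [0, 0, -0.16, 0, 0, 0, 45]])

```text
t: 9.0
position: [0.5429, 0.0511, 0.01]
ee_rot: [180.0, -0.0, 3.7]
ft_force: [0.7, 0.4, -3.4]
gripper_width: 0.0549
```

>>> play_rows(steps=[[0, 0, 0, 0, 0, 0, 45], [0, 0, 0, 0, 0, 0, 45]])

```text
t: 9.25
position: [0.543, 0.0513, 0.0108]
ee_rot: [-180.0, -0.1, 3.8]
ft_force: [-0.1, 0.1, -4.2]
gripper_width: 0.0547
```

>>> play_rows(steps=[[0, 0, -0.03, 0, 0, 0, 45], [0, 0, 0, 0, 0, 0, 85], [0, 0, 0, 0, 0, 0, 85], [0, 0, 0, 0, 0, 0, 85], [0, 0, 0, 0, 0, 0, 85]])

```text
t: 9.88
position: [0.5427, 0.0512, 0.0089]
ee_rot: [180.0, -0.0, 3.8]
ft_force: [0.2, 0.7, -0.0]
gripper_width: 0.085
```

>>> play_rows(steps=[[0, 0, 0.3, 0, 0, 0, 85], [0, 0, 0.6, 0, 0, 0, 85], [0, 0, 1, 0, 0, 0, 85], [0, 0, 1, 0, 0, 0, 85], [0, 0, 1, 0, 0, 0, 85]])

```text
t: 10.5
position: [0.5424, 0.0512, 0.2066]
ee_rot: [-180.0, -0.1, 3.8]
ft_force: [0.6, -0.5, -0.2]
gripper_width: 0.0851
```

>>> play_rows(steps=[[-0.3, -0.7, 0.2, 0, 0, -0.56, 85], [-0.3, -0.7, 0.2, 0, 0, -0.56, 85], [-0.3, -0.7, 0.2, 0, 0, -0.56, 85], [-0.3, -0.7, 0.2, 0, 0, -0.56, 85], [-0.3, -0.7, 0.2, 0, 0, -0.56, 85]])

```text
t: 11.12
position: [0.4668, -0.1248, 0.2552]
ee_rot: [-180.0, -0.1, -18.8]
ft_force: [-0.2, 0.5, -0.0]
gripper_width: 0.085
```

>>> play_rows(steps=[[0, 0, 0, 0, 0, 0, 85], [0, 0, 0, 0, 0, 0, 85], [0, 0, 0, 0, 0, 0, 85]])

```text
t: 11.5
position: [0.4677, -0.1226, 0.2538]
ee_rot: [-180.0, 0.0, -18.5]
ft_force: [1.3, 0.0, -0.8]
gripper_width: 0.0848
```

Run:
```python
from h import *
o=manip.observe(); print(o["position"],o["ee_rot"],o["gripper_width"])
d=cam("wrist"); save(d,"w4"); np.save("w4.npy",d,allow_pickle=True)
H=hsv(d); h,s,v=H[...,0].astype(int),H[...,1].astype(int),H[...,2].astype(int)
m=(h>19)&(h<34)&(s>150)&(v>100)
m=cv2.morphologyEx(m.astype(np.uint8),cv2.MORPH_CLOSE,np.ones((7,7)))
for c in blobs(m,600)[:4]: print("yel",c.mean(0).round(),rect(d,c,.032),rect(d,c,.056))
print(px(d,[[.5425,.050,.042],[.423,-.212,.032],[.583,-.235,.056]]))
```

```text
[ 0.46771612 -0.12262023  0.2538019 ] [-1.79982076e+02  1.18907122e-02 -1.85144985e+01] 0.0848100119603967
yel [429. 222.] [ 588.5 -234.    67.8   57.6   10.3] [ 581.9 -222.3   63.3   53.8   10.3]
yel [313. 243.] [ 422.7 -210.3   67.    40.1   71.7] [ 427.1 -200.2   62.6   37.5   71.7]
[[337.8307072   13.52368163]
 [313.55673253 244.95431535]
 [433.08230911 232.54125206]]
```

View pics/w4.png

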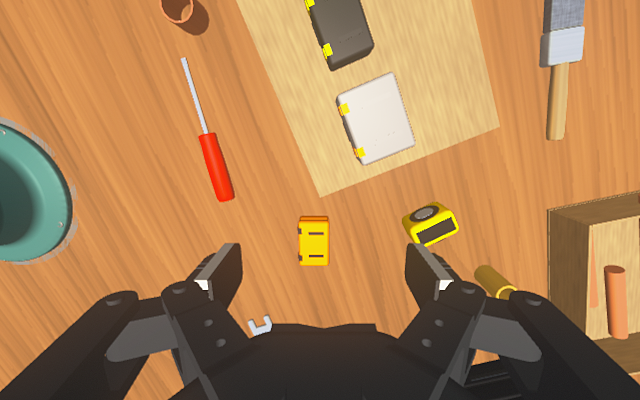

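Black stands in line with grey in the view. Orange measures (422.8,-211) with axis 71.6 and the tool is already aligned. I pick orange with the tips about 6 mm above the bench, so that they clear the black top later.

>>> play_rows(steps=[[-0.18, -0.353, -0.6, 0, 0, 0, 85], [-0.18, -0.353, -0.6, 0, 0, 0, 85], [-0.18, -0.353, -0.6, 0, 0, 0, 85], [-0.18, -0.353, -0.6, 0, 0, 0, 85], [-0.18, -0.353, -0.6, 0, 0, 0, 85]], force=40)

```text
t: 12.18
position: [0.4227, -0.2118, 0.1027]
ee_rot: [-180.0, 0.0, -18.5]
ft_force: [0.3, 0.8, 0.4]
gripper_width: 0.0848
```

>>> play_rows(steps=[[0, 0, -0.5, 0, 0, 0, 85], [0, 0, -0.5, 0, 0, 0, 85], [0, 0, -0.5, 0, 0, 0, 85], [0, 0, -0.3, 0, 0, 0, 85], [0, 0, -0.16, 0, 0, 0, 85]])

```text
t: 12.8
position: [0.4225, -0.2116, 0.005]
ee_rot: [-180.0, 0.1, -18.6]
ft_force: [0.4, -0.5, -0.1]
gripper_width: 0.0849
```

>>> play_rows(steps=[[0, 0, 0, 0, 0, 0, 30], [0, 0, 0, 0, 0, 0, 30], [0, 0, 0, 0, 0, 0, 30], [0, 0, 0, 0, 0, 0, 30], [0, 0, 0, 0, 0, 0, 30]])

```text
t: 13.42
position: [0.4232, -0.2123, 0.0066]
ee_rot: [180.0, -0.1, -18.6]
ft_force: [-1.1, 0.3, 6.9]
gripper_width: 0.0433
```

>>> play_rows(steps=[[0, 0, 0, 0, 0, 0, 30], [0, 0, 0, 0, 0, 0, 30]])

```text
t: 13.68
position: [0.4232, -0.2123, 0.0066]
ee_rot: [180.0, -0.1, -18.6]
ft_force: [-0.3, 0.2, 6.5]
gripper_width: 0.0433
```

>>> play_rows(steps=[[0, 0, 0.3, 0, 0, 0, 30], [0, 0, 0.8, 0, 0, 0, 30], [0, 0, 1, 0, 0, 0, 30], [0, 0, 1, 0, 0, 0, 30], [0, 0, 1, 0, 0, 0, 30]])

```text
t: 14.3
position: [0.4219, -0.2118, 0.2132]
ee_rot: [180.0, -0.0, -18.7]
ft_force: [1.2, -0.3, -1.6]
gripper_width: 0.0431
```

>>> play_rows(steps=[[0.478, 0.57, 0.4, 0, 0, 0.56, 30], [0.478, 0.57, 0.4, 0, 0, 0.56, 30], [0.478, 0.57, 0.4, 0, 0, 0.56, 30], [0.478, 0.57, 0.4, 0, 0, 0.56, 30], [0.478, 0.57, 0.4, 0, 0, 0.56, 30]])

```text
t: 14.92
position: [0.5419, -0.0687, 0.3122]
ee_rot: [180.0, -0.0, 3.9]
ft_force: [-0.2, -0.7, -1.3]
gripper_width: 0.0429
```

>>> play_rows(steps=[[0, 0, 0, 0, 0, 0, 30], [0, 0, 0, 0, 0, 0, 30], [0, 0, 0, 0, 0, 0, 30]])

```text
t: 15.3
position: [0.5409, -0.0707, 0.3104]
ee_rot: [180.0, 0.1, 3.6]
ft_force: [-0.2, -0.7, -0.8]
gripper_width: 0.0436
```

Run:
```python
from h import *
o=manip.observe(); print(o["position"],o["ee_rot"],o["gripper_width"],o["ft_force"])
d=cam("wrist"); save(d,"w5"); np.save("w5.npy",d,allow_pickle=True)
H=hsv(d); h,s,v=H[...,0].astype(int),H[...,1].astype(int),H[...,2].astype(int)
u0,v0=px(d,[.5427,.051,.042])[0].astype(int); print(u0,v0)
for vt in (125,145,165):
    m=((v<vt)|((h>22)&(h<34)&(s>200)&(v>140))); w=np.zeros_like(m); w[max(0,v0-65):v0+62,u0-50:u0+50]=1
    m=cv2.morphologyEx((m&w).astype(np.uint8),cv2.MORPH_CLOSE,np.ones((5,5)))
    c=blobs(m)[0]; print(rect(d,c,.042),c.min(0),c.max(0))
```

```text
[ 0.54090631 -0.07074216  0.31035267] [1.79977696e+02 8.07716585e-02 3.62945334e+00] 0.04364865672921783 [-0.19262852 -0.65523001 -0.77094067]
330 83
[542.6  47.5  86.3  55.2 -86.4] [310  52] [350 119]
[542.5  46.8  87.7  55.5 -86.4] [310  52] [350 120]
[542.7  46.9  87.7  55.9 -86.4] [310  52] [350 120]
```

View pics/w5.png

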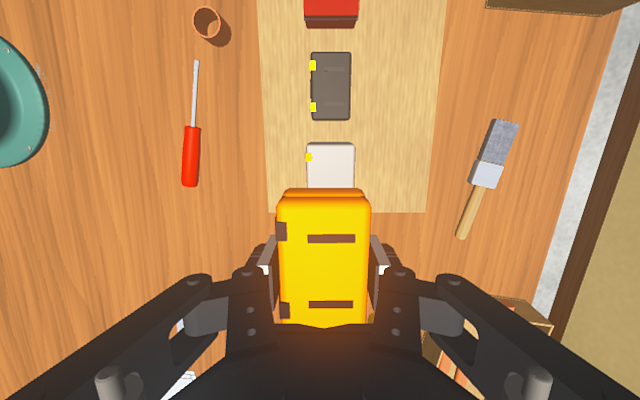

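Black measures (542.6,47.3) with axis 93.6, about 2.5 mm off mid, well within tolerance. I place orange on it.

>>> play_rows(steps=[[0.006, 0.468, -0.2, 0, 0, 0, 30], [0.006, 0.468, -0.2, 0, 0, 0, 30], [0.006, 0.468, -0.2, 0, 0, 0, 30], [0.006, 0.468, -0.2, 0, 0, 0, 30], [0.006, 0.468, -0.2, 0, 0, 0, 30]])

```text
t: 15.98
position: [0.5431, 0.0473, 0.2603]
ee_rot: [180.0, 0.0, 3.7]
ft_force: [-0.1, -0.4, -1.1]
gripper_width: 0.0438
```

>>> play_rows(steps=[[0, 0, -0.6, 0, 0, 0, 30], [0, 0, -0.6, 0, 0, 0, 30], [0, 0, -0.6, 0, 0, 0, 30], [0, 0, -0.6, 0, 0, 0, 30], [0, 0, -0.6, 0, 0, 0, 30]])

```text
t: 16.6
position: [0.5432, 0.0465, 0.1098]
ee_rot: [180.0, 0.0, 3.7]
ft_force: [0.4, -0.8, -1.3]
gripper_width: 0.0431
```

>>> play_rows(steps=[[0, 0, -0.4, 0, 0, 0, 30], [0, 0, -0.35, 0, 0, 0, 30], [0, 0, -0.2, 0, 0, 0, 30], [0, 0, -0.15, 0, 0, 0, 30], [0, 0, -0.1, 0, 0, 0, 30]])

```text
t: 17.23
position: [0.5438, 0.0474, 0.0508]
ee_rot: [180.0, -0.0, 3.7]
ft_force: [0.5, 0.8, -0.7]
gripper_width: 0.043
```

>>> play_rows(steps=[[0, 0, 0, 0, 0, 0, 30], [0, 0, 0, 0, 0, 0, 30], [0, 0, 0, 0, 0, 0, 30]])

```text
t: 17.6
position: [0.5438, 0.0475, 0.0512]
ee_rot: [-180.0, -0.0, 3.8]
ft_force: [-0.6, -1.0, -0.8]
gripper_width: 0.0434
```

>>> play_rows(steps=[[0, 0, -0.02, 0, 0, 0, 30], [0, 0, -0.03, 0, 0, 0, 30], [0, 0, 0, 0, 0, 0, 30]])

```text
t: 17.98
position: [0.5437, 0.0475, 0.0487]
ee_rot: [180.0, -0.0, 3.8]
ft_force: [-3.2, -0.5, 3.4]
gripper_width: 0.0432
```

Contact is felt (3.4 N). I release, rise, and go over to the tape with the jaws across its thickness (yaw -80.2).

>>> play_rows(steps=[[0, 0, 0, 0, 0, 0, 85], [0, 0, 0, 0, 0, 0, 85], [0, 0, 0, 0, 0, 0, 85], [0, 0, 0.2, 0, 0, 0, 85], [0, 0, 0.4, 0, 0, 0, 85]])

```text
t: 18.6
position: [0.543, 0.0474, 0.0784]
ee_rot: [180.0, 0.1, 3.8]
ft_force: [0.1, 0.4, 1.3]
gripper_width: 0.0848
```

>>> play_rows(steps=[[0, 0, 0.8, 0, 0, 0, 85], [0, 0, 1, 0, 0, 0, 85], [0, 0, 1, 0, 0, 0, 85], [0, 0, 1, 0, 0, 0, 85]])

```text
t: 19.1
position: [0.5432, 0.0474, 0.2708]
ee_rot: [180.0, -0.1, 3.8]
ft_force: [0.8, 0.8, -0.8]
gripper_width: 0.0849
```

>>> play_rows(steps=[[0.07, -0.51, 0, 0, 0, -0.955, 85], [0.07, -0.51, 0, 0, 0, -0.955, 85], [0.07, -0.51, 0, 0, 0, -0.955, 85], [0.07, -0.51, 0, 0, 0, -0.955, 85], [0.07, -0.51, 0, 0, 0, -0.955, 85]])

```text
t: 19.73
position: [0.561, -0.0808, 0.2691]
ee_rot: [-180.0, -0.0, -34.7]
ft_force: [-0.4, 0.3, 1.1]
gripper_width: 0.0851
```

>>> play_rows(steps=[[0.07, -0.51, 0, 0, 0, -0.955, 85], [0.07, -0.51, 0, 0, 0, -0.955, 85], [0.07, -0.51, 0, 0, 0, -0.955, 85], [0.07, -0.51, 0, 0, 0, -0.955, 85], [0.07, -0.51, 0, 0, 0, -0.955, 85]])

```text
t: 20.35
position: [0.5785, -0.2082, 0.269]
ee_rot: [-180.0, -0.0, -72.9]
ft_force: [-1.0, 0.8, 0.0]
gripper_width: 0.0847
```

>>> play_rows(steps=[[0.07, -0.51, 0, 0, 0, -0.955, 85], [0, 0, 0, 0, 0, 0, 85], [0, 0, 0, 0, 0, 0, 85], [0, 0, 0, 0, 0, 0, 85]])

```text
t: 20.85
position: [0.5822, -0.2315, 0.2685]
ee_rot: [-180.0, 0.0, -80.1]
ft_force: [0.1, 0.2, 0.4]
gripper_width: 0.0848
```

Run:
```python
from h import *
o=manip.observe(); print(o["position"],o["ee_rot"],o["gripper_width"],o["ft_force"])
d=cam("wrist"); np.save("w6.npy",d,allow_pickle=True)
s_=cam("side"); im=np.hstack([d["img"],s_["img"]]); im=im[:,:,::-1]
cv2.imwrite("pics/w6.png",cv2.resize(im,(800,250),interpolation=cv2.INTER_AREA))
H=hsv(d); h,s,v=H[...,0].astype(int),H[...,1].astype(int),H[...,2].astype(int)
m=(h>19)&(h<34)&(s>150)&(v>100)
m=cv2.morphologyEx(m.astype(np.uint8),cv2.MORPH_CLOSE,np.ones((7,7)))
for c in blobs(m,400)[:4]: print("yel",c.mean(0).round(),rect(d,c,.056))
print(px(d,[.583,-.235,.056]))
```

```text
[ 0.5821967  -0.23154023  0.26847926] [-1.79979782e+02  4.44611182e-02 -8.01231590e+01] 0.08477005905207256 [0.13298654 0.236328   0.3720668 ]
yel [103. 175.] [539.6  49.5  89.9  43.9 -86.1]
yel [327. 172.] [ 590.2 -233.6   61.8   34.8   10.8]
yel [625. 287.] [ 499.5 -697.1   83.3   43.3   69.9]
yel [617. 140.] [ 693.2 -586.2   43.6   35.9  -86.2]
[[326.71284875 177.63801952]]
```

View pics/w6.png

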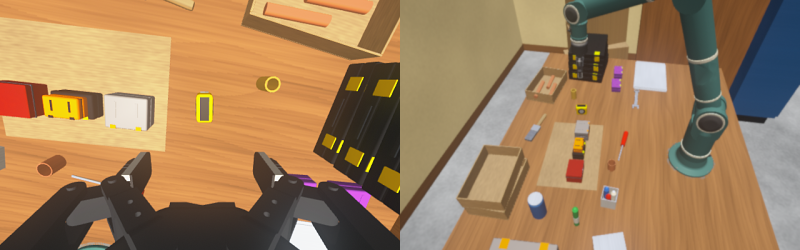

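The stack is in line and the tape measures about (588,-234), 62x35, axis 10.8. I pick it.

>>> play_rows(steps=[[0.024, -0.01, -0.6, 0, 0, 0.01, 85], [0.024, -0.01, -0.6, 0, 0, 0.01, 85], [0.024, -0.01, -0.6, 0, 0, 0.01, 85], [0.024, -0.01, -0.6, 0, 0, 0.01, 85], [0.024, -0.01, -0.6, 0, 0, 0.01, 85]], force=50)

```text
t: 21.58
position: [0.5882, -0.2349, 0.1175]
ee_rot: [-180.0, 0.0, -79.8]
ft_force: [1.1, -0.0, 1.0]
gripper_width: 0.0853
```

>>> play_rows(steps=[[0, 0, -0.6, 0, 0, 0, 85], [0, 0, -0.6, 0, 0, 0, 85], [0, 0, -0.5, 0, 0, 0, 85], [0, 0, -0.3, 0, 0, 0, 85], [0, 0, -0.17, 0, 0, 0, 85]])

```text
t: 22.2
position: [0.588, -0.2352, 0.0092]
ee_rot: [180.0, 0.0, -79.9]
ft_force: [0.7, 1.1, 0.1]
gripper_width: 0.0848
```

>>> play_rows(steps=[[0, 0, 0, 0, 0, 0, 25], [0, 0, 0, 0, 0, 0, 25], [0, 0, 0, 0, 0, 0, 25], [0, 0, 0, 0, 0, 0, 25], [0, 0, 0, 0, 0, 0, 25]])

```text
t: 22.82
position: [0.5888, -0.2358, 0.0109]
ee_rot: [-179.9, -0.0, -79.9]
ft_force: [0.1, -0.5, 5.6]
gripper_width: 0.0354
```

>>> play_rows(steps=[[0, 0, 0, 0, 0, 0, 25], [0, 0, 0, 0, 0, 0, 25]])

```text
t: 23.08
position: [0.5888, -0.2358, 0.0109]
ee_rot: [-179.9, -0.0, -79.9]
ft_force: [-0.1, -0.5, 6.6]
gripper_width: 0.0356
```

Tape is gripped at 35.5 mm. I carry it over the row to behind the red box, target (620,179.5).

>>> play_rows(steps=[[0, 0, 0.3, 0, 0, 0, 25], [0, 0, 0.8, 0, 0, 0, 25], [0, 0, 1, 0, 0, 0, 25], [0, 0, 1, 0, 0, 0, 25], [0, 0, 0.7, 0, 0, 0, 25]])

```text
t: 23.7
position: [0.5881, -0.2358, 0.2028]
ee_rot: [-179.9, -0.1, -79.9]
ft_force: [0.1, -0.5, -1.7]
gripper_width: 0.0355
```

>>> play_rows(steps=[[0.06, 0.83, 0, 0, 0, -0.08, 25], [0.06, 0.83, 0, 0, 0, -0.08, 25], [0.06, 0.83, 0, 0, 0, -0.08, 25], [0.06, 0.83, 0, 0, 0, -0.08, 25], [0.06, 0.83, 0, 0, 0, -0.08, 25]])

```text
t: 24.32
position: [0.6024, -0.0268, 0.2001]
ee_rot: [180.0, -0.0, -83.1]
ft_force: [0.6, 0.2, -2.6]
gripper_width: 0.0355
```

>>> play_rows(steps=[[0.06, 0.83, 0, 0, 0, -0.08, 25], [0.06, 0.83, 0, 0, 0, -0.08, 25], [0.06, 0.83, 0, 0, 0, -0.08, 25], [0.06, 0.83, 0, 0, 0, -0.08, 25], [0.06, 0.83, 0, 0, 0, -0.08, 25]])

```text
t: 24.95
position: [0.6175, 0.1805, 0.2]
ee_rot: [180.0, -0.0, -86.3]
ft_force: [0.4, -0.1, -2.0]
gripper_width: 0.0359
```

>>> play_rows(steps=[[0, 0, 0, 0, 0, 0, 25], [0, 0, 0, 0, 0, 0, 25], [0, 0, 0, 0, 0, 0, 25]])

```text
t: 25.32
position: [0.6181, 0.1776, 0.1999]
ee_rot: [180.0, -0.1, -86.4]
ft_force: [0.4, 0.1, -2.1]
gripper_width: 0.0356
```

Run:
```python
from h import *
o=manip.observe(); print(o["position"],o["ee_rot"],o["gripper_width"],o["ft_force"])
s_=cam("side"); np.save("s2.npy",s_,allow_pickle=True)
H=hsv(s_); h,s,v=H[...,0].astype(int),H[...,1].astype(int),H[...,2].astype(int)
m=((h<6)|(h>174))&(s>150)&(v>140); 
for c in blobs(m,100)[:4]: print(c.mean(0).round(),rect(s_,c,.055))
save(s_,"s2",(220,140,380,370),3)
```

```text
[0.6180692  0.17764152 0.19994107] [ 1.79990668e+02 -5.03733011e-02 -8.64114932e+01] 0.03562100268265428 [ 0.42759433  0.07374071 -2.08202306]
[280. 269.] [531.3 179.9  95.   67.7 -86.1]
[359. 222.] [328.9 -31.3  96.   19.1  83. ]
```

View pics/s2.png

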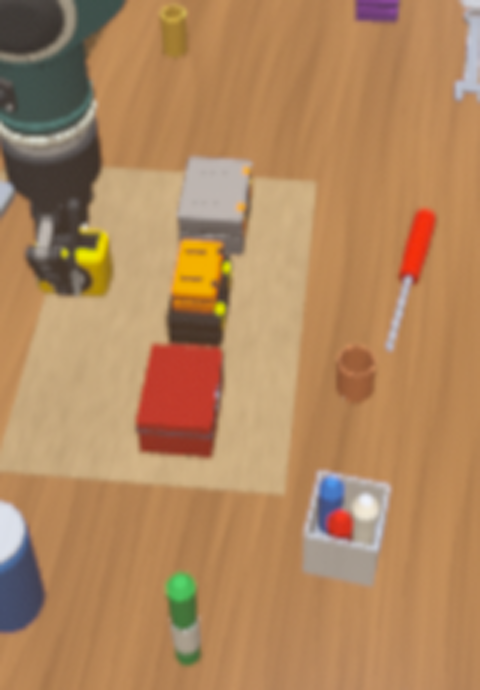

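>>> play_rows(steps=[[0.02, 0.02, -0.6, 0, 0, 0, 25], [0.02, 0.02, -0.6, 0, 0, 0, 25], [0, 0, -0.6, 0, 0, 0, 25], [0, 0, -0.6, 0, 0, 0, 25], [0, 0, -0.6, 0, 0, 0, 25]])

```text
t: 26.0
position: [0.6203, 0.1803, 0.0491]
ee_rot: [-180.0, -0.0, -86.4]
ft_force: [-0.3, 0.7, -1.7]
gripper_width: 0.0356
```

>>> play_rows(steps=[[0, 0, -0.4, 0, 0, 0, 25], [0, 0, -0.2, 0, 0, 0, 25], [0, 0, -0.1, 0, 0, 0, 25], [0, 0, -0.08, 0, 0, 0, 25], [0, 0, 0, 0, 0, 0, 25]])

```text
t: 26.62
position: [0.6203, 0.1816, 0.0112]
ee_rot: [-180.0, 0.0, -86.3]
ft_force: [0.3, -0.1, -1.5]
gripper_width: 0.0357
```

>>> play_rows(steps=[[0, 0, -0.02, 0, 0, 0, 25], [0, 0, 0, 0, 0, 0, 25]])

```text
t: 26.88
position: [0.6205, 0.1817, 0.0109]
ee_rot: [-179.9, 0.0, -86.3]
ft_force: [-1.8, -0.2, 4.9]
gripper_width: 0.0356
```

>>> play_rows(steps=[[0, 0, 0, 0, 0, 0, 85], [0, 0, 0, 0, 0, 0, 85], [0, 0, 0, 0, 0, 0, 85], [0, 0, 0, 0, 0, 0, 85], [0, 0, 0.2, 0, 0, 0, 85]])

```text
t: 27.5
position: [0.6193, 0.1812, 0.0193]
ee_rot: [179.9, -0.0, -86.3]
ft_force: [1.2, 0.2, -0.3]
gripper_width: 0.0851
```

>>> play_rows(steps=[[0, 0, 0.5, 0, 0, 0, 85], [0, 0, 0.8, 0, 0, 0, 85], [0, 0, 1, 0, 0, 0, 85], [0, 0, 1, 0, 0, 0, 85], [0, 0, 0.5, 0, 0, 0, 85]])

```text
t: 28.12
position: [0.6213, 0.1817, 0.2141]
ee_rot: [-179.7, 0.1, -86.3]
ft_force: [0.1, -0.0, -0.1]
gripper_width: 0.0851
```

>>> play_rows(steps=[[-0.31, 0.16, 0.15, 0, 0, 0.98, 85], [-0.31, 0.16, 0.15, 0, 0, 0.98, 85], [-0.31, 0.16, 0.15, 0, 0, 0.98, 85], [-0.31, 0.16, 0.15, 0, 0, 0.98, 85], [-0.31, 0.16, 0.15, 0, 0, 0.98, 85]])

```text
t: 28.75
position: [0.542, 0.2216, 0.2484]
ee_rot: [-179.9, -0.0, -46.8]
ft_force: [-0.4, -0.0, 0.1]
gripper_width: 0.0847
```

>>> play_rows(steps=[[-0.31, 0.16, 0.15, 0, 0, 0.98, 85], [-0.31, 0.16, 0.15, 0, 0, 0.98, 85], [-0.31, 0.16, 0.15, 0, 0, 0.98, 85], [-0.31, 0.16, 0.15, 0, 0, 0.98, 85], [-0.31, 0.16, 0.15, 0, 0, 0.98, 85]])

```text
t: 29.38
position: [0.4645, 0.2615, 0.2858]
ee_rot: [-180.0, -0.1, -7.6]
ft_force: [0.1, 0.8, -0.0]
gripper_width: 0.0851
```

>>> play_rows(steps=[[-0.31, 0.16, 0, 0, 0, 0.98, 85], [0, 0, 0, 0, 0, 0, 85], [0, 0, 0, 0, 0, 0, 85], [0, 0, 0, 0, 0, 0, 85]])

```text
t: 29.88
position: [0.4502, 0.2688, 0.2848]
ee_rot: [180.0, -0.0, -0.2]
ft_force: [0.0, 0.6, 0.3]
gripper_width: 0.0851
```

Run:
```python
from h import *
o=manip.observe(); print(o["position"],o["ee_rot"],o["gripper_width"],o["ft_force"])
d=cam("wrist"); save(d,"w7"); np.save("w7.npy",d,allow_pickle=True)
```

```text
[0.4501856  0.26884211 0.28476236] [ 1.79984053e+02 -1.18904143e-02 -1.87121568e-01] 0.0850819449797352 [1.24430754e-04 5.68713753e-01 3.39825551e-01]
```

View pics/w7.png

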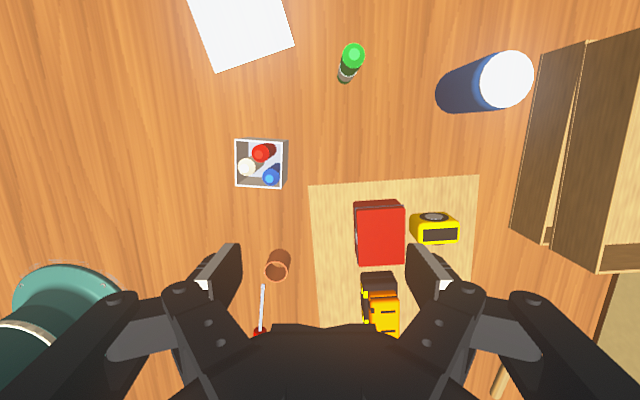

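Tape stands behind red (435,232). Holder is at (260,163) with red (261,153), white (247,168) and blue (271,177). Marker top is at (353,55). I measure the holder and the marker.

Run:
```python
from h import *
d=np.load("w7.npy",allow_pickle=True).item(); H=hsv(d); h,s,v=H[...,0].astype(int),H[...,1].astype(int),H[...,2].astype(int)
w=np.zeros(h.shape,bool); w[125:205,220:305]=1
m=cv2.morphologyEx((w&~((h>5)&(h<25)&(s>90))).astype(np.uint8),cv2.MORPH_OPEN,np.ones((3,3)))
c=blobs(m)[0]; print("holder sil",rect(d,c,.065)); q=cv2.approxPolyDP(c[:,None],6,True).reshape(-1,2); print(q.tolist(),pt(d,q,.065)[:,:2].round(4).tolist())
for n,mm in [("red",((h<6)|(h>172))&(s>150)&(v>150)),("blue",(h>100)&(h<125)&(s>150)&(v>130)),("green",(h>45)&(h<75)&(s>150)&(v>190))]:
    for c in blobs(mm&(w if n!="green" else True),20)[:1]:
        (x,y),r=cv2.minEnclosingCircle(c); print(n,(round(x,1),round(y,1)),round(r,1),pt(d,[x,y],.079 if n!="green" else .13)[0].round(4))
save(d,"w7c",(215,120,310,215),6)
g=(h>35)&(h<85)&(s>100); c=blobs(g)[0]; print("green all",c.min(0),c.max(0))
```

```text
holder sil [368.2 287.6  70.1  66.1  -4.2]
[[235, 138], [235, 185], [281, 188], [287, 140]] [[0.3376, 0.32], [0.3321, 0.2585], [0.3936, 0.2542], [0.404, 0.3173]]
red (262.3, 151.9) 11.1 [0.3745 0.3037 0.079 ]
blue (269.4, 175.6) 7.2 [0.3817 0.2737 0.079 ]
green (353.2, 55.3) 11.9 [0.48   0.4014 0.13  ]
green all [341  43] [364  75]
```

View pics/w7c.png

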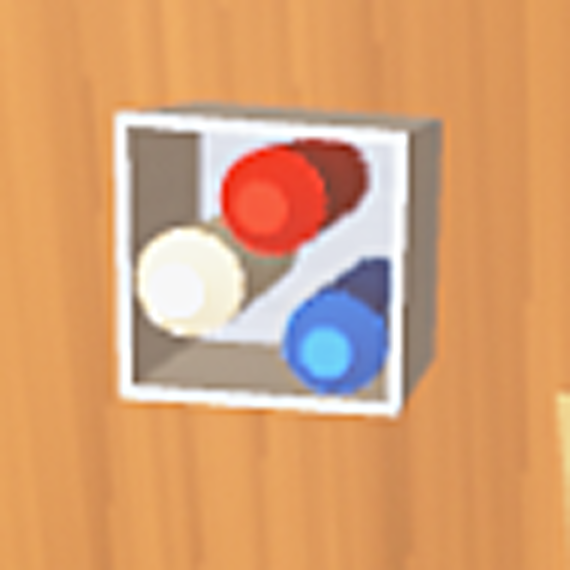

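Run:
```python
from h import *
d=np.load("w7.npy",allow_pickle=True).item()
f=lambda u,v:np.array([215+u/6-.42,120+v/6-.42])
C=pt(d,[f(117,112),f(408,130),f(400,413),f(120,398)],.065)[:,:2]
print("corners",C.round(4).tolist(),"sides",[np.hypot(*(C[i]-C[i-1])).round(4) for i in range(4)])
c=C.mean(0); e=(C[1]-C[0]+C[2]-C[3]); a=np.arctan2(e[1],e[0]); print("centre",c.round(4),"angle of image-right side",np.degrees(a).round(1))
R=np.array([[np.cos(a),np.sin(a)],[-np.sin(a),np.cos(a)]])
for n,s1,s2 in[("red",(262,202),(274,200)),("white",(178,290),(190,281)),("blue",(327,350),(336,343))]:
    p=pt(d,f(*s1),.079)[0][:2]; q=pt(d,f(*s2),.069)[0][:2]; print(n,p.round(4),"in holder mm: tip",(R@(p-c)*1000).round(1),"ring",(R@(q-c)*1000).round(1))
print("cam",d["c"])
```

```text
corners [[0.3364, 0.3197], [0.3983, 0.3157], [0.3939, 0.2536], [0.3314, 0.2572]] sides [np.float64(0.0627), np.float64(0.0621), np.float64(0.0623), np.float64(0.0626)]
centre [0.365  0.2865] angle of image-right side -3.5
red [0.3693 0.302 ] in holder mm: tip [ 3.4 15.7] ring [ 3.7 15.1]
white [0.3504 0.2836] in holder mm: tip [-14.4  -3.8] ring [-14.6  -3.4]
blue [0.3811 0.2707] in holder mm: tip [ 17.1 -14.9] ring [ 17.1 -15.2]
cam [0.45055238 0.3379088  0.42595267]
```

Holder measures 62.5 mm square, centre (365,286.5), angle -3.5°. The free corner is the image's top-left one: the marker there clears white and red only with about a 2 mm push, as described. I get a vertical look at the marker top.

>>> play_rows(steps=[[0.2, 0.6, 0, 0, 0, 0, 85], [0.2, 0.6, 0, 0, 0, 0, 85], [0.2, 0.6, 0, 0, 0, 0, 85], [0, 0, 0, 0, 0, 0, 85], [0, 0, 0, 0, 0, 0, 85]], force=30)

```text
t: 30.55
position: [0.4796, 0.3585, 0.2843]
ee_rot: [179.9, 0.0, -0.1]
ft_force: [-0.4, 0.4, 0.0]
gripper_width: 0.0849
```

Run:
```python
from h import *
o=manip.observe(); print(o["position"],o["ee_rot"])
d=cam("wrist"); np.save("w8.npy",d,allow_pickle=True); H=hsv(d); h,s,v=H[...,0].astype(int),H[...,1].astype(int),H[...,2].astype(int)
for t in (120,150,190,215):
    for c in blobs((h>45)&(h<75)&(s>130)&(v>t),40)[:2]:
        (x,y),r=cv2.minEnclosingCircle(c); print(t,(round(x,1),round(y,1)),round(r,1),pt(d,[x,y],.13)[0].round(4),pt(d,[x,y],.124)[0].round(4))
print("cam",d["c"])
# holder from this second view: bright rim silhouette
print(px(d,[[.3364,.3197,.065],[.3983,.3157,.065],[.3939,.2536,.065],[.3314,.2572,.065]]).round(1).tolist())
u0,v0=px(d,[.365,.2865,.065])[0].astype(int); save(d,"w8c",(max(0,u0-45),v0-45,max(0,u0-45)+95,v0+50),6); print(max(0,u0-45),v0-45)
```

```text
[0.47963276 0.35850442 0.28428527] [ 1.79928843e+02  3.82832753e-02 -1.07325030e-01]
120 (324.0, 146.2) 10.6 [0.4806 0.404  0.13  ] [0.4806 0.4036 0.124 ]
150 (323.9, 146.3) 10.5 [0.4805 0.4039 0.13  ] [0.4805 0.4034 0.124 ]
190 (324.0, 146.7) 5.7 [0.4806 0.4035 0.13  ] [0.4806 0.403  0.124 ]
215 (324.0, 147.0) 5.1 [0.4806 0.4032 0.13  ] [0.4806 0.4027 0.124 ]
cam [0.48003016 0.42770843 0.42541005]
[[218.5, 205.1], [263.9, 207.9], [263.4, 249.3], [219.5, 247.1]]
196 182
```

View pics/w8c.png

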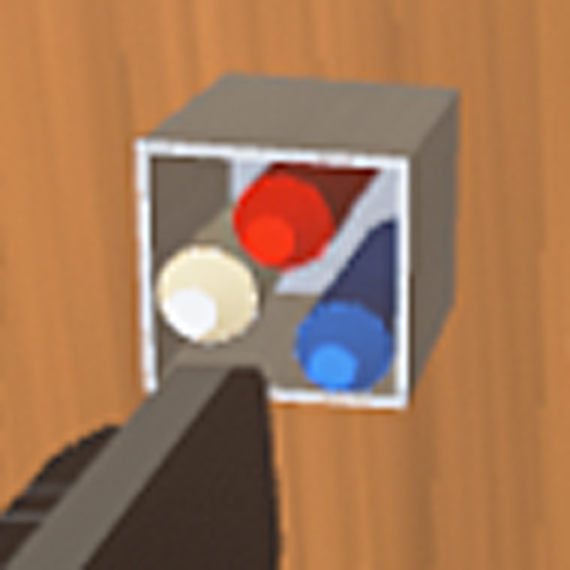

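The holder prediction matches this view to 0.2 px, and the marker top is (480.6,403.3). I grasp it with the tips at z = 0.084.

>>> play_rows(steps=[[0.02, 0.45, -0.3, 0, 0, 0, 85], [0, 0.446, -0.3, 0, 0, 0, 85], [0, 0, -0.7, 0, 0, 0, 85], [0, 0, -0.7, 0, 0, 0, 85], [0, 0, -0.6, 0, 0, 0, 85]])

```text
t: 31.22
position: [0.4807, 0.4028, 0.1538]
ee_rot: [179.9, -0.0, -0.1]
ft_force: [0.3, -0.4, -0.0]
gripper_width: 0.0849
```

>>> play_rows(steps=[[0, 0, -0.5, 0, 0, 0, 85], [0, 0, -0.4, 0, 0, 0, 85], [0, 0, -0.3, 0, 0, 0, 85], [0, 0, -0.2, 0, 0, 0, 85], [0, 0, 0, 0, 0, 0, 85]])

```text
t: 31.85
position: [0.4803, 0.4041, 0.0844]
ee_rot: [180.0, 0.0, -0.0]
ft_force: [-0.5, -0.8, -0.3]
gripper_width: 0.0852
```

>>> play_rows(steps=[[0, 0, 0, 0, 0, 0, 60], [0, 0, 0, 0, 0, 0, 40], [0, 0, 0, 0, 0, 0, 28], [0, 0, 0, 0, 0, 0, 15], [0, 0, 0, 0, 0, 0, 10]])

```text
t: 32.48
position: [0.4807, 0.4045, 0.0852]
ee_rot: [-180.0, -0.0, -0.0]
ft_force: [0.1, -1.0, 3.0]
gripper_width: 0.0211
```

>>> play_rows(steps=[[0, 0, 0, 0, 0, 0, 10], [0, 0, 0, 0, 0, 0, 10], [0, 0, 0, 0, 0, 0, 10], [0, 0, 0, 0, 0, 0, 10]])

```text
t: 32.98
position: [0.4807, 0.4045, 0.0852]
ee_rot: [-180.0, -0.0, -0.0]
ft_force: [-1.3, -0.6, 5.1]
gripper_width: 0.0213
```

>>> play_rows(steps=[[0, 0, 0.3, 0, 0, 0, 10], [0, 0, 0.6, 0, 0, 0, 10], [0, 0, 0.6, 0, 0, 0, 10], [0, 0, 0.6, 0, 0, 0, 10]])

```text
t: 33.48
position: [0.4804, 0.404, 0.191]
ee_rot: [180.0, 0.0, -0.0]
ft_force: [0.9, 0.3, -0.7]
gripper_width: 0.0212
```

>>> play_rows(steps=[[-0.52, -0.4, 0, 0, 0, 0, 10], [-0.52, -0.4, 0, 0, 0, 0, 10], [-0.52, -0.4, 0, 0, 0, 0, 10], [-0.52, -0.4, 0, 0, 0, 0, 10], [-0.52, -0.4, 0, 0, 0, 0, 10]])

```text
t: 34.1
position: [0.3496, 0.3035, 0.1901]
ee_rot: [-180.0, -0.0, -0.0]
ft_force: [0.1, 0.4, -1.1]
gripper_width: 0.0216
```

>>> play_rows(steps=[[0, 0, 0, 0, 0, 0, 10], [0, 0, 0, 0, 0, 0, 10], [0, 0, 0, 0, 0, 0, 10]])

```text
t: 34.48
position: [0.3512, 0.3048, 0.19]
ee_rot: [-180.0, -0.0, -0.1]
ft_force: [0.0, -0.4, -0.9]
gripper_width: 0.0212
```

Run:
```python
from h import *
o=manip.observe(); print(o["position"],o["ee_rot"],o["gripper_width"],o["ft_force"])
d=cam("wrist"); np.save("w9.npy",d,allow_pickle=True); s=cam("side"); np.save("s9.npy",s,allow_pickle=True)
a=cv2.resize(d["img"][100:340,200:440],(400,400),interpolation=cv2.INTER_CUBIC)
u,v=px(s,[.35,.30,.11])[0].astype(int); print("side crop at",u-40,v-40)
b=cv2.resize(s["img"][v-40:v+40,u-40:u+40],(400,400),interpolation=cv2.INTER_CUBIC)
cv2.imwrite("pics/w9.png",np.hstack([a,b])[:,:,::-1])
P=o["position"]
print("axis wrist px foot/top",px(d,[P+[0,0,-.085],P+[0,0,.045]]).round(1).tolist(),"side",px(s,[P+[0,0,-.085],P+[0,0,.045]]).round(1).tolist())
```

```text
[0.35120592 0.30483968 0.18998591] [-1.79967041e+02 -2.89689678e-02 -5.36827677e-02] 0.021222355313120733 [ 0.0306268  -0.37396971 -0.92184166]
side crop at 301 265
axis wrist px foot/top [[323.0, 206.8], [322.8, 300.6]] side [[340.2, 308.6], [343.1, 278.8]]
```

View pics/w9.png

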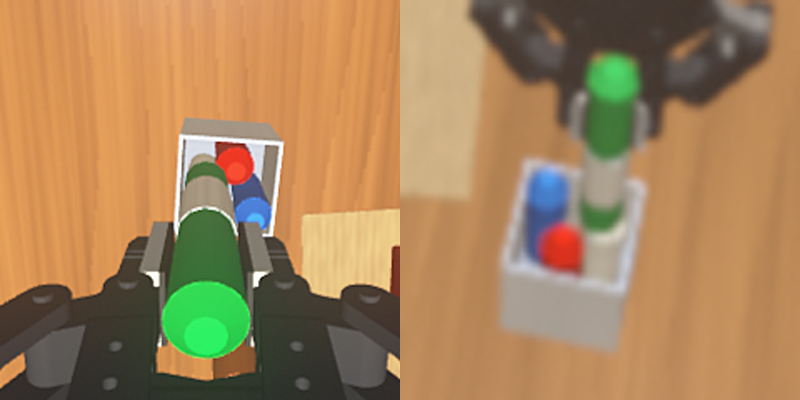

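The marker sits on the tool axis (top predicted at (322.8,300.6), seen at about (324,300)) and hangs above the free corner. I correct by 1.3 mm and go down slowly, watching the force.

>>> play_rows(steps=[[-0.024, -0.026, -0.2, 0, 0, 0, 10], [0, 0, -0.2, 0, 0, 0, 10], [0, 0, -0.15, 0, 0, 0, 10], [0, 0, 0, 0, 0, 0, 10]])

```text
t: 35.08
position: [0.3489, 0.3026, 0.1614]
ee_rot: [179.9, 0.1, -0.0]
ft_force: [-0.6, 0.7, -0.4]
gripper_width: 0.0212
```

>>> play_rows(steps=[[0, 0, -0.1, 0, 0, 0, 10], [0, 0, -0.1, 0, 0, 0, 10], [0, 0, -0.1, 0, 0, 0, 10], [0, 0, 0, 0, 0, 0, 10]])

```text
t: 35.58
position: [0.349, 0.3027, 0.1469]
ee_rot: [180.0, 0.0, -0.0]
ft_force: [0.1, 0.4, -0.7]
gripper_width: 0.0211
```

>>> play_rows(steps=[[0.01, 0.016, -0.15, 0, 0, 0, 10], [0, 0, -0.15, 0, 0, 0, 10], [0, 0, -0.15, 0, 0, 0, 10], [0, 0, 0, 0, 0, 0, 10]])

```text
t: 36.08
position: [0.3494, 0.3033, 0.124]
ee_rot: [179.9, 0.1, -0.0]
ft_force: [-0.5, 0.3, -0.9]
gripper_width: 0.0211
```

Run:
```python
from h import *
o=manip.observe(); print(o["position"],o["gripper_width"],o["ft_force"])
```

```text
[0.34935013 0.30333754 0.12397762] 0.0211189247309207 [-0.45052931  0.29162059 -0.88423053]
```

Free so far, with the foot at 39 mm. I continue to the floor.

>>> play_rows(steps=[[0, 0, -0.15, 0, 0, 0, 10], [0, 0, -0.15, 0, 0, 0, 10], [0, 0, -0.15, 0, 0, 0, 10], [0, 0, -0.1, 0, 0, 0, 10], [0, 0, 0, 0, 0, 0, 10]])

```text
t: 36.7
position: [0.3495, 0.3035, 0.0968]
ee_rot: [180.0, 0.0, -0.0]
ft_force: [0.3, 0.2, -0.1]
gripper_width: 0.0212
```

>>> play_rows(steps=[[0, 0, -0.06, 0, 0, 0, 10], [0, 0, -0.04, 0, 0, 0, 10], [0, 0, 0, 0, 0, 0, 10]])

```text
t: 37.08
position: [0.3498, 0.3037, 0.0922]
ee_rot: [180.0, -0.0, -0.0]
ft_force: [-0.2, 0.4, -0.5]
gripper_width: 0.0214
```

>>> play_rows(steps=[[0, 0, -0.03, 0, 0, 0, 10], [0, 0, -0.03, 0, 0, 0, 10], [0, 0, 0, 0, 0, 0, 10], [0, 0, 0, 0, 0, 0, 10]])

```text
t: 37.58
position: [0.3498, 0.3038, 0.0893]
ee_rot: [180.0, -0.0, -0.0]
ft_force: [0.4, 0.5, -1.4]
gripper_width: 0.0207
```

>>> play_rows(steps=[[0, 0, -0.01, 0, 0, 0, 10], [0, 0, 0, 0, 0, 0, 40], [0, 0, 0, 0, 0, 0, 50], [0, 0, 0, 0, 0, 0, 50], [0, 0, 0.1, 0, 0, 0, 50]])

```text
t: 38.2
position: [0.3495, 0.3035, 0.0937]
ee_rot: [180.0, 0.0, -0.0]
ft_force: [0.4, -0.3, 0.7]
gripper_width: 0.0499
```

>>> play_rows(steps=[[0, 0, 0.5, 0, 0, 0, 60], [0, 0, 0.7, 0, 0, 0, 70], [0, 0, 0.9, 0, 0, 0, 85], [0, 0, 0.9, 0, 0, 0, 85], [0, 0, 0.9, 0, 0, 0, 85]])

```text
t: 38.83
position: [0.3496, 0.3036, 0.2907]
ee_rot: [-180.0, -0.0, -0.0]
ft_force: [0.4, -0.1, -0.2]
gripper_width: 0.0846
```

>>> play_rows(steps=[[0.6, -0.2, 0.1, 0, 0, 0, 85], [0.6, -0.2, 0.1, 0, 0, 0, 85], [0.6, -0.2, 0.1, 0, 0, 0, 85], [0, 0, 0, 0, 0, 0, 85], [0, 0, 0, 0, 0, 0, 85]])

```text
t: 39.45
position: [0.4389, 0.274, 0.3036]
ee_rot: [180.0, 0.0, -0.0]
ft_force: [-0.4, 0.7, -0.9]
gripper_width: 0.0846
```

Run:
```python
from h import *
o=manip.observe(); print(o["position"],o["ee_rot"],o["gripper_width"],o["ft_force"])
d=cam("wrist"); np.save("w10.npy",d,allow_pickle=True); save(d,"w10")
s=cam("side"); np.save("s10.npy",s,allow_pickle=True)
```

```text
[0.43892413 0.27404676 0.3036497 ] [ 1.79996900e+02  4.91730919e-02 -3.77298960e-03] 0.08464106996321687 [-0.38398814  0.68427886 -0.89167884]
```

View pics/w10.png

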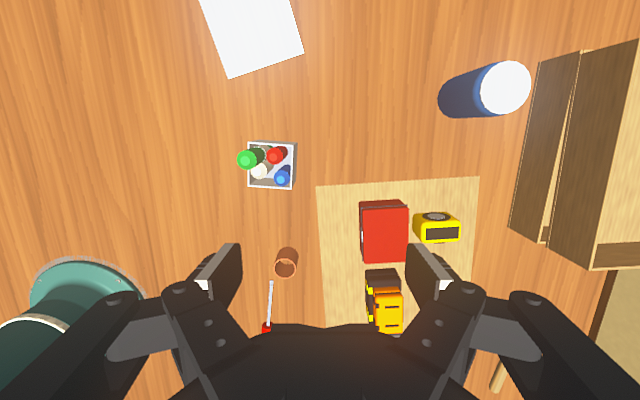

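The green marker stands in the corner (246,160) with all three stubs in the holder. The tape is behind red at (437,228) and the stack at (385,300). My picture budget is used up, so the last check is by numbers: back off to a spot seeing red, the stack and the tape.

>>> play_rows(steps=[[0.4, -0.9, 0.2, 0, 0, 0, 85], [0.4, -0.9, 0.2, 0, 0, 0, 85], [0.4, -0.9, 0.2, 0, 0, 0, 85], [0.4, -0.9, 0.2, 0, 0, 0, 85], [0.4, -0.9, 0.2, 0, 0, 0, 85]])

```text
t: 40.17
position: [0.5397, 0.0483, 0.3543]
ee_rot: [-180.0, -0.0, 0.1]
ft_force: [-0.1, 0.4, -0.0]
gripper_width: 0.0851
```

>>> play_rows(steps=[[0, -0.6, 0.3, 0, 0, 0, 85], [0, -0.6, 0.3, 0, 0, 0, 85], [0, 0, 0, 0, 0, 0, 85], [0, 0, 0, 0, 0, 0, 85], [0, 0, 0, 0, 0, 0, 85]])

```text
t: 40.8
position: [0.5394, -0.0095, 0.3831]
ee_rot: [-180.0, 0.1, 0.1]
ft_force: [0.0, 0.1, -0.8]
gripper_width: 0.0856
```

Run:
```python
from h import *
e=np.load("w10.npy",allow_pickle=True).item(); H=hsv(e); h,s,v=H[...,0].astype(int),H[...,1].astype(int),H[...,2].astype(int)
c=blobs((h>45)&(h<75)&(s>130)&(v>150),30)[0]; (x,y),r=cv2.minEnclosingCircle(c); print("marker top",x,y,r,pt(e,[x,y],.134)[0].round(4),"expect .3495 .3035")
g=cv2.cvtColor(e["img"],cv2.COLOR_RGB2GRAY)
for n,m in [("red",((h<6)|(h>172))&(s>150)&(v>150)),("blue",(h>100)&(h<125)&(s>150)&(v>130))]:
    w=np.zeros(h.shape,bool); w[138:192,245:300]=1; c=blobs(m&w,15)[0]; (x,y),r=cv2.minEnclosingCircle(c); print(n,pt(e,[x,y],.072)[0].round(4))
d=cam("wrist"); save(d,"w11"); print(manip.observe()["position"]); H=hsv(d); h,s,v=H[...,0].astype(int),H[...,1].astype(int),H[...,2].astype(int)
k=lambda m,n=5:cv2.morphologyEx(m.astype(np.uint8),cv2.MORPH_CLOSE,np.ones((n,n)))
for c in blobs(k(((h<6)|(h>172))&(s>150)&(v>120)),400)[:3]: print("red",c.mean(0).round(),c.min(0),rect(d,c,.055))
for c in blobs(k((h>15)&(h<34)&(s>190)&(v>100),7),300)[:4]: print("yel",c.mean(0).round(),c.min(0),c.max(0),"z74",rect(d,c,.074),"z56",rect(d,c,.056))
m=(s<60)&(v>150); u0,v0=px(d,[.5506,-.0745,.06])[0].astype(int); w=np.zeros(h.shape,bool); w[v0-60:v0+60,u0-50:u0+50]=1
c=blobs(k(m&w,7))[0]; print("grey",rect(d,c,.06))
print("pred px black",px(d,[.5425,.047,.042]),"orange",px(d,[.543,.047,.074]),"tape",px(d,[.62,.181,.056]))
```

```text
marker top 246.5 159.5 10.12432861328125 [0.3525 0.3038 0.134 ] expect .3495 .3035
red [0.3748 0.3033 0.072 ]
blue [0.3808 0.272  0.072 ]
[ 0.53950069 -0.00974214  0.38322844]
red [320.  45.] [296  12] [534.4 174.1  87.8  67.7 -86.2]
red [213. 191.] [207 167] [346.6 -56.4  88.4  22.7  83.7]
yel [325. 130.] [308 108] [340 153] z74 [540.8  47.9  68.3  48.7 -86.3] z56 [540.8  47.4  71.1  50.6 -86.3]
yel [374.  43.] [353  28] [394  59] z74 [612.5 172.4  60.4  39.9   2.3] z56 [615.4 177.   62.8  41.5   2.3]
grey [550.7 -71.   92.5  67.7 -86.3]
pred px black [[325.29260045 130.9965775 ]] orange [[325.72638751 131.53390811]] tape [[376.71792653  40.49504447]]
```

All numbers are within tolerance, the gripper is open and clear, and time is 41 s. I hand in.

```bash
python3 -c "
from station import manip
print(manip.close_job())"
```

```text
the job is handed in; nothing more can be done
None
```

The kit is set out and I handed the job in at about 41 s. The gripper was open and clear of everything.

**How the last checks came out:**

| Item | What I measured | Limit |
|---|---|---|
| Black case | Centre (542.6, 47.3) mm, about 3–4 mm off midway, in line within about 0.2° (measured just before orange was stacked on it) | 13 mm along |
| Orange case | Centred on the black case within about 2 mm, axis 93.7° against 93.8° for the row | 12 mm |
| Tape | About 81–86 mm behind the red box centre (16–20 mm gap), about 2 mm sideways | 50–108 mm behind, 15 mm sideways |
| Green marker | About 21 mm from the holder centre; foot about 4 mm above the bench at release, so at the holder floor | under 29 mm |

**Stubs:** The last picture shows all three stubs still in the holder. In it I measured only the red and blue ones.

**Disagreements and limits:**
- The marker top appeared 3 mm from where I let go of it, so it may lean a degree or two.
- The orange blob measured too wide (49 mm against 44 mm), because it merged with the black case's yellow latches. Its x position is therefore good only to about 2–3 mm.
- The last tape reading was 4–5 mm short of where I let go of it, because its visible side face blurs the outline.
- I had used all 16 views, so these final measurements are from numbers alone, without a last look at the stack and tape.

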